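# Set the ratchet and clamp a shelf post

## Robot

A 6-joint arm with a two-finger parallel gripper is mounted at the origin on the work surface. World frame = base frame: x ahead of the robot, y to its left, z up, the work surface at z = 0. Lengths are in mm, angles in rad, forces in N, time in s.
With the tool pointing down it reaches from about 350 to 875 mm from the base axis. Payload 4.2 kg.
Tool frame: the origin (TCP) lies midway between the tips of the shut fingers; the grasp point (between the pads) lies 19 mm behind it (arm.tcp_to_grasp is the distance from the TCP to the grasp point, in mm); z points along the fingers, y is the line along which they close (so a half turn about z gives the same grasp; the last joint's range is limited). The gripper opens to 85 mm and grips with 20 to 120 N. Pads are 22 mm wide; open, the fingers measure 114 mm over their backs; the gripper's body (76 mm by 85 mm) begins 54 mm behind the grasp point. The pads swing forward as they close: fully open they stand 13 mm farther back than shut.
Start: joints at [-0.989, 0.385, 0.008, 0, -1.194, -0.259], TCP at [198.28, -592.693, 231.312] pointing down, gripper open.
Joint ranges: [-3.14, 3.14], [-1.21, 2.06], [-1.07, 1.41], [-3.16, 2.05], [-2.99, -0.16], [-3.1, 3.1]. Speed limits (rad/s): [2.79, 2.79, 3.14, 3.14, 3.14, 3.14].

## Interface

Orientations are given as a unit quaternion [x, y, z, w].
In Python, from bench import arm gives the robot as it stands.
- The arm moves only by the tool arm_command, never from a script. Its argument "rows" is a list of rows, each a list of 2 entries, a list of its own where there are three numbers: the shift along the tool's x, y, z as a fraction of full scale, then the turn, a rotation vector about the tool's x, y, z as a fraction of full scale. In form: [[[x, y, z], [wx, wy, wz]], ...]. A call has 1 to 5 rows; each row is the pose to reach, as a shift and turn from the pose commanded when the call began, along the tool's axes at that moment, turning the shorter way round; what a row does not reach only later rows make up. Full scale, the value 1, is 0.25 m for a shift and 180 degrees for a turn. A row lasts 1/10 s, in which the tool goes at most 50 mm and 8.59 degrees, less where a joint would pass 70% of its speed; a pose out of reach is approached as far as the arm can. A call with a number of a shift or a turn outside -1 to 1 is refused whole. A call with a gripper value outside its range is refused whole. "grip" is the opening, from 0 (shut) to 1 (fully open), set as the call begins (left out, the last holds). The fingers move at their own pace and stop on an object; the grip force is fixed at half the most. Time passes only in rows, so rows that repeat a pose let the fingers close. It gives the time, the measured TCP pose, the force, the opening and the grip force at its end, in the units of the state.
- arm.read_state(): the state, without advancing time (a new reading comes with each control period).
- arm.get_image(name): name is "scene" or "side" or "wrist"; returns (picture, depth): 384x512x3 uint8, blue, green, red; 384x512 float32, mm along the optical axis (not along the pixel's ray), 0 where there is no reading.
- arm.camera_info(name): a dict with "fx", "fy", "cx", "cy" (pixels), "k1" (the pictures are not rectified: a ray, as slopes to the right and down, at radius r is drawn at 1 + k1 r^2 times it, then the intrinsics apply), "extrinsics" (4x4, takes a point from camera to world coordinates). Camera axes: x right, y down, z forward; pixel columns grow to the right and rows downward; lengths in mm; the calibration is good to about 2 mm. A picture is of the moment at which its call begins: read the wrist's pose just before it. camera_info takes no time and is no camera call; for the wrist camera it gives the pose at the moment of the call.
- arm.job_done(): hands the job in; it is judged then, once.
Trained networks look in the newest picture that a camera, given by its name, has taken for a name from the list of things; names that differ only in an ending like _2 or _b are one class to them, and where a whole thing is asked for, a point or a joint stands for the part that bears it (a point fixed in the world has none). Each returns a list of dicts, best first, with "score" (0 to 1); they miss things now and then, are a little off and sometimes report something else, mostly with a low value. They report only what shows in the picture. A call takes as long as a camera call. They do not tell look-alikes from the thing itself.
- arm.spot_in(camera, query): "position" ([column, row] in pixels, amid what is visible of it).
The state is a dict: "clock": time; "joints": joint angles; "joint_vel": joint speeds; "joint_efforts": joint torques, N m; "position": TCP position; "ee_rot": TCP orientation; "contact_force": force on the tool from outside, world axes, zero at the start; "wrist_torque": the same for the moment, N m; "gripper_width": finger opening in mm; "grasp_force": force on a finger pad.
Only numpy, scipy, OpenCV 4.12 (cv2) and the standard library are available. Lean on these libraries where they do the work, as an engineer would, in place of code of your own. Each camera call takes 0.05 s, during which the arm holds its last target. There are 200 camera calls.

## Task

A shelf post lies loose in the sloping clamp, whose ratchet is still set for opening. Flip the little direction lever on the ratchet head fully over to its other side, swing the long handle clockwise (looking down on the bed) to near the end of its swing to check that it now free-wheels while the jaw stands still, then pull it anticlockwise until the jaw holds the post firmly against the ledge, and let go. Move the jaw only through the handle, and leave the tape measure, nut box, wrench and blue bins where they are.

Things in the scene. Friction and masses are not known exactly. Their poses are not given: they have to be found in the camera images.
- stand: Fixed grey clamp stand; origin on the table straight under the ratchet axle. Own x points level to its back (uphill side), y to its left, z up; the robot sees it side-on (x points roughly to world +y). Its bed (250 x 240 mm, 12 thick) slopes 30 degrees, rising along +x. Bed axes: X uphill = (cos30, 0, sin30) in the stand's axes, Y = stand's y, Z off the bed = (-sin30, 0, cos30).
- axle (a point): Point on the bed's surface where the ratchet axle (along bed Z) stands; 92 mm straight above the stand's origin. The face of the fixed steel ledge (200 mm wide, 26 high) across the bed's low end is 125 mm downhill of this point.
- rail (a point): Point over the middle of the bed, in a level square bar (18 mm thick) for hanging bins, at stand x = 118 mm, height 335 mm. The bar runs along the stand's y from +131 mm to its mast (22 mm square) at -225 mm. It is in the way of a gripper coming straight down on the grip post: come in square to the bed, tilted 30 degrees, the wrist on the downhill side.
- handle (a joint): Angle (rad) of the long steel ratchet handle about the axle: 0 when straight uphill, positive anticlockwise looking down on the bed (end towards +Y), stops at -0.62 and +0.62; starts at 0.15 to 0.5. Stays where left. Free-wheeling takes 1 to 2 N at the grip post, driving the loose jaw about 3 N, then a springy rise over 10 N as the jaw bites. 20 teeth: up to 0.32 rad is lost before it drives.
- jaw: Sliding steel jaw, a bar 18 x 190 x 24 mm across the bed, parallel to the ledge; origin at the middle of the bar, on the bed. Its pressing face is 9 mm downhill of the origin. It slides along bed X only. At the start the face stands 71 mm downhill of the axle. Driving the handle anticlockwise closes it 25 mm per rad. It stays where it is left, and needs over 10 N to be shoved directly.
- grip_post (a point): Point on the axis of the upright round rubber grip post near the handle's end, 85 mm above the bed and 150 mm from the axle. The post is 24 mm in diameter and stands along bed Z from 58 to 113 mm above the bed. The handle bar (24 mm wide, 160 mm long) and its round head (88 mm across) lie 42 to 52 mm above the bed.
- selector (a joint): Angle (rad) of the dark steel direction lever on the ratchet head, relative to the handle; its pivot is 52 mm out along the handle and it points back to the axle. Starts at -0.3: tab on the +Y side, handle drives clockwise (opens the jaw). At +0.3: tab on the -Y side, handle drives anticlockwise (closes the jaw) and free-wheels clockwise. Stays where put; about 2 N at the tab moves it.
- selector_tab (a point): A point in the upright tab of the direction lever, 38 mm from the lever's pivot, 78 mm above the bed. The tab stands along bed Z from 52 to 92 mm above the bed, 8 mm thick across the lever and 20 mm wide along it; going from one side to the other it moves 22 mm.
- post: Loose light grey perforated channel, 40 mm (up the bed) x 180 mm (across) x 30 mm high, 0.4 kg, lying on the bed between ledge and jaw with up to 14 mm of play in all; origin in the middle of its underside.
- tape: Black tape measure, 55 x 30 x 50 mm, on the table behind the stand's high end; leave it there.
- nut_box: Open blue box with nuts, 90 x 60 x 35 mm, on the table on the stand's -Y side; leave it there.
- wrench: Steel wrench, 180 mm long, flat on the table on the right; leave it there.
- bin_left: Open blue bin 160 x 100 x 75 mm, on the left of the table; leave it there.
- bin_right: Open blue bin 160 x 100 x 75 mm, on the right of the table; leave it there.
Not all that is in view belongs to the job. What is meant by the post is not orange or pink, and is the larger of those in its own colour.

How it is judged:
By the outcome, as a careful person would: the job done as asked, in the order asked, and still so for the second after the job is handed in, with the robot touching nothing.
It also fails if it takes over 64 s, if anything falls off the work surface, if the arm or the gripper's body presses on something with over 40 N, if the wrist force passes 120 N, or if a joint passes its speed limit or range.

## Working session

There is one attempt and no reset: what is moved stays moved. The work goes in short steps, Python scripts to look and compute and a tool call to move; the robot and the scene stay as the last step left them, time stands still between calls to the robot, and variables do not carry over. Pictures are saved under pics/ and viewed, at most 11 in all, crops included, and the job is handed in when it is done.

Besides the shell and the picture viewer there is one more tool, called after "Emit:" in YAML: its name, and indented under it one key for each argument. arm_command: Moves the arm, as the interface text tells. Shift numbers are shares of 0.25 m and turn numbers shares of 180 degrees, none past 1 either way. Its arguments: {"type":"object","properties":{"rows":{"type":"array","items":{"type":"array"}},"grip":{"type":"number"}},"required":["rows"]}

```bash
mkdir -p pics; ls; cat > h.py <<'E'
import numpy as np, cv2
from scipy.spatial.transform import Rotation as R
from bench import arm
def ray(ci,px):
    K=np.array([[ci['fx'],0,ci['cx']],[0,ci['fy'],ci['cy']],[0,0,1.]])
    u=cv2.undistortPoints(np.array([[px]],float),K,np.array([ci['k1'],0,0,0.]))[0,0]
    return np.array([u[0],u[1],1.])
def pt(ci,px,d):
    return (np.array(ci['extrinsics'])@np.append(ray(ci,px)*d,1))[:3]
def proj(ci,P):
    T=np.linalg.inv(np.array(ci['extrinsics'])); P=np.atleast_2d(P)
    c=P@T[:3,:3].T+T[:3,3]; s=c[:,:2]/c[:,2:]; s=s*(1+ci['k1']*(s**2).sum(1,keepdims=True))
    return s*[ci['fx'],ci['fy']]+[ci['cx'],ci['cy']]
E
cat > a.py <<'E'
from h import *
ims=[]
for c in ['scene','side']:
    im,d=arm.get_image(c); np.savez(f'{c}.npz',im=im,d=d); cv2.imwrite(f'pics/{c}0.png',cv2.resize(im,(800,600)))
    ci=arm.camera_info(c)
    for q in ['post','selector_tab','grip_post','jaw','stand','axle','handle','rail']:
        for r in arm.spot_in(c,q)[:3]:
            p=np.array(r['position']); i=np.round(p).astype(int)
            dd=d[i[1],i[0]]; print(c,q,p.round(),round(r['score'],2),pt(ci,p,dd).round() if dd>0 else None)
print(arm.read_state())
E
python3 a.py
```

```text
pics
scene post [146. 254.] 0.88 [ 735. -344.   20.]
scene post [201. 224.] 0.8 [ 587. -195.   85.]
scene post [292. 222.] 0.7 [374.  96.  12.]
scene selector_tab [276. 234.] 0.74 [503.  68.  50.]
scene grip_post [233. 198.] 0.75 [ 495. -103.  164.]
scene jaw [206. 221.] 0.54 [ 562. -188.   85.]
scene stand [225. 224.] 0.98 [763. -18. 271.]
scene axle [226. 225.] 0.85 [600. -88. 122.]
scene handle [232. 198.] 0.66 [711. -14. 332.]
scene rail [234. 198.] 0.7 [501. -97. 170.]
scene rail [226. 222.] 0.68 [574. -98. 114.]
scene rail [130. 204.] 0.34 [ 476. -585.    2.]
side post [344. 310.] 0.73 [ 703. -337.    4.]
side post [282. 277.] 0.68 [ 526. -228.   66.]
side post [228. 209.] 0.51 [383. 113.   2.]
side selector_tab [272. 235.] 0.47 [ 509. -125.  154.]
side grip_post [275. 239.] 0.74 [ 516. -139.  152.]
side jaw [280. 263.] 0.96 [ 524. -191.   91.]
side stand [289. 234.] 0.95 [ 562. -131.  153.]
side axle [286. 236.] 0.73 [ 550. -133.  150.]
side handle [285. 235.] 0.68 [ 549. -130.  154.]
side rail [287. 236.] 0.83 [ 555. -135.  153.]
{'clock': 0.9, 'joints': array([-9.89426945e-01,  3.84671207e-01,  7.93131043e-03, -2.32708987e-05,
       -1.19400641e+00, -2.58577049e-01]), 'joint_vel': array([-0.00028324, -0.00019127,  0.00136463,  0.00038986, -0.00064122,
       -0.00047551]), 'joint_efforts': array([ 8.26837149e-04, -3.92074263e+01,  1.88615817e+01,  4.19078574e+00,
       -3.98745087e-04, -9.72443416e-06]), 'position': array([ 198.27390954, -592.70171882,  231.33829618]), 'ee_rot': array([-1.60692159e-01,  9.87004574e-01, -1.84258420e-05,  2.00769003e-05]), 'contact_force': array([0.25464372, 1.30191421, 0.05936484]), 'wrist_torque': array([0.01686396, 0.05623485, 0.0440712 ]), 'grasp_force': 0.0, 'gripper_width': 85.31347315093613}
```

View pics/scene0.png

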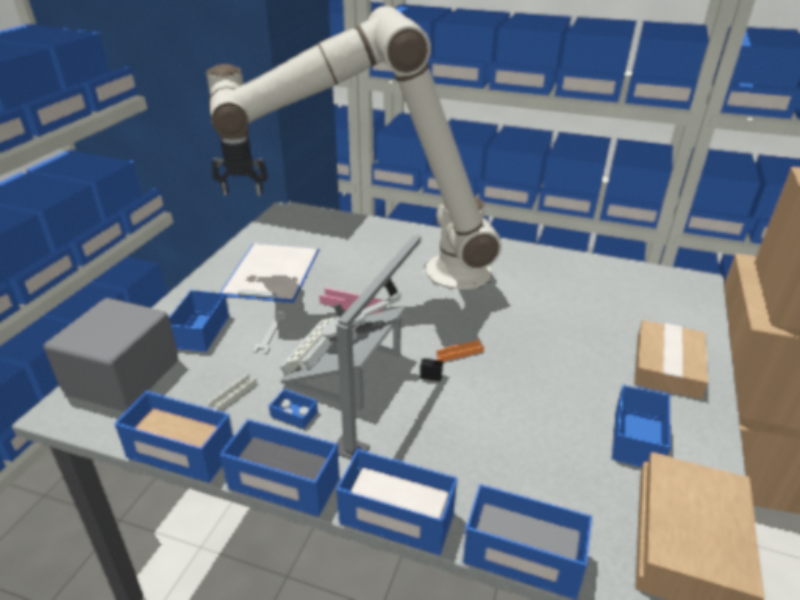

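View pics/side0.png

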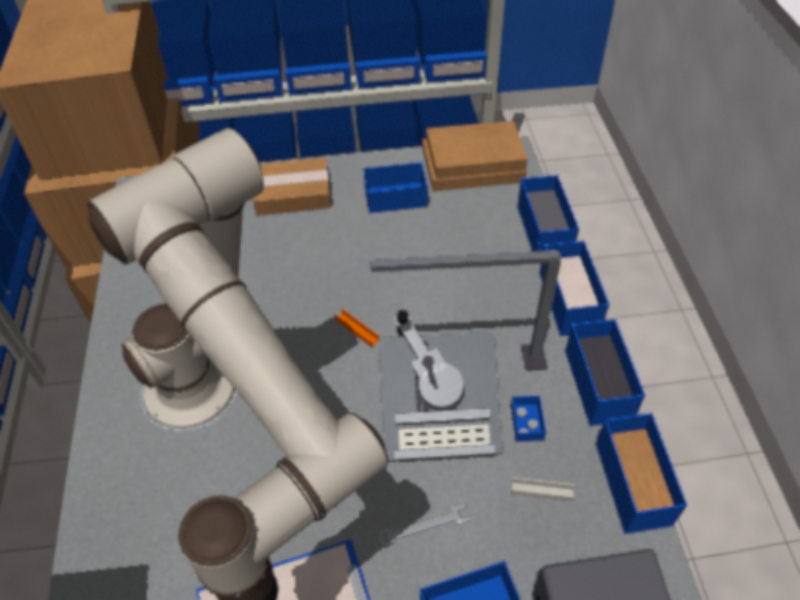

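Side view (800×600): the stand bed is around (440,390), handle from the head (440,385) to the grip post at (403,318), dark tab at (428,362). Jaw is at (443,416) and ledge at (444,453), with the rail from (375,265) to its mast at (553,258).

Candidates for the post:
- Light grey channel at (444,437): in the clamp and the larger of its colour, so this is the one.
- Smaller light grey channel at (542,489).
- Orange channel at (357,328).
- Pink channel, scene view (345,298).

Next I fit the stand pose to the depth.

```bash
cat > fit.py <<'E'
from h import *
from scipy.optimize import least_squares
import sys
c30,s30=np.cos(np.pi/6),.5
def frame(x,y,yaw):
    S=R.from_euler('z',yaw).as_matrix(); B=S@np.array([[c30,0,-s30],[0,1,0],[s30,0,c30]])
    return np.array([x,y,0.]),S,B   # cols of B = bed X,Y,Z
def box(p,lo,hi):
    c=(np.array(lo)+hi)/2;h=(np.array(hi)-lo)/2;q=abs(p-c)-h
    return abs(np.linalg.norm(np.maximum(q,0),axis=1)+np.minimum(q.max(1),0))
def cyl(p,c,r,z0,z1):
    q=np.stack([np.hypot(p[:,0]-c[0],p[:,1]-c[1])-r,abs(p[:,2]-(z0+z1)/2)-(z1-z0)/2],1)
    return abs(np.linalg.norm(np.maximum(q,0),axis=1)+np.minimum(q.max(1),0))
def dist(v,P):
    x,y,yaw,h,pu,ph=v; o,S,B=frame(x,y,yaw)
    s=(P-o)@S; b=(P-o-[0,0,92])@B
    H=b@np.array([[np.cos(h),-np.sin(h),0],[np.sin(h),np.cos(h),0],[0,0,1]])
    return np.min([box(b,[-140,-120,-12],[110,120,0]),box(b,[-139,-100,0],[-125,100,26]),
     box(b,[-71,-95,0],[-53,95,24]),box(b,[pu-20,ph-90,0],[pu+20,ph+90,30]),
     box(s,[109,-225,326],[127,131,344]),box(s,[107,-247,0],[129,-225,344]),
     cyl(b,[0,0],44,42,52),box(H,[0,-12,42],[160,12,52]),cyl(H,[150,0],12,58,113)],axis=0)
def cloud(c):
    z=np.load(f'{c}.npz');d=z['d'];ci=arm.camera_info(c)
    K=np.array([[ci['fx'],0,ci['cx']],[0,ci['fy'],ci['cy']],[0,0,1.]])
    vv,uu=np.nonzero(d>0); px=np.stack([uu,vv],1).astype(float)
    n=cv2.undistortPoints(px[:,None],K,np.array([ci['k1'],0,0,0.]))[:,0]
    D=d[vv,uu];T=np.array(ci['extrinsics'])
    P=np.c_[n*D[:,None],D]@T[:3,:3].T+T[:3,3]
    return P
if __name__=='__main__':
    v0=np.array([570,-125,np.pi/2,.35,-98,0.])
    for sel in (['side'],['scene'],['side','scene']):
        P=np.concatenate([cloud(c) for c in sel])
        P=P[(abs(P[:,0]-570)<290)&(abs(P[:,1]+110)<220)&(P[:,2]>30)&(P[:,2]<420)]
        f=lambda v:np.minimum(dist(v,P),25)
        v=v0
        for sc in (12,4,2): v=least_squares(f,v,x_scale=[5,5,.05,.05,3,3],loss='soft_l1',f_scale=sc,diff_step=1e-4).x
        r=dist(v,P);print(sel,len(P),v.round(3),'med',np.median(r).round(2),(r<5).mean().round(2))
    np.save('v.npy',v)
    h=v[3];o,S,B=frame(*v[:3]);A=o+[0,0,92]
    e=lambda a,z,r:A+B@np.array([r*np.cos(a),r*np.sin(a),z])
    pts={'axle':A,'grip':e(h,85,150),'ledgeL':A+B@[-125,100,26],'ledgeR':A+B@[-125,-100,26],'jawL':A+B@[-71,95,24],'jawR':A+B@[-71,-95,24],'railend':o+S@[118,131,344],'railmast':o+S@[118,-225,344]}
    for s in(-.3,.3):
        q=np.array([52-38*np.cos(s),-38*np.sin(s)]);rot=np.array([[np.cos(h),-np.sin(h)],[np.sin(h),np.cos(h)]])@q
        pts[f'tab{s}']=A+B@np.r_[rot,78]
    im=np.load('side.npz')['im'];ci=arm.camera_info('side');big=cv2.resize(im[150:310,220:400],None,fx=4.4,fy=3.7,interpolation=cv2.INTER_CUBIC)
    big=cv2.resize(im[150:300,220:380],None,fx=4,fy=4,interpolation=cv2.INTER_CUBIC)
    for n,p in pts.items():
        u=proj(ci,p)[0];print(n,p.round(),u.round(1));w=((u-[220,150])*4).astype(int);cv2.circle(big,tuple(map(int,w)),4,(0,0,255) if 'tab' not in n else (0,255,0),1)
    cv2.imwrite('pics/fit0.png',big)
    print(B.round(3))
E
python3 fit.py
```

```text
['side'] 8284 [ 5.29065e+02 -1.30407e+02  1.50000e+00  4.10000e-01 -1.03839e+02
 -1.36290e+01] med 2.42 0.78
['scene'] 5059 [ 5.28323e+02 -1.31987e+02  1.51000e+00  3.95000e-01 -1.00015e+02
 -1.17540e+01] med 3.35 0.55
['side', 'scene'] 13343 [ 5.28463e+02 -1.30889e+02  1.50400e+00  4.03000e-01 -1.00865e+02
 -1.37480e+01] med 2.64 0.69
axle [ 528. -131.   92.] [278.4 246.6]
grip [475. -50. 235.] [257.6 201.2]
ledgeL [ 421. -245.   52.] [249.5 288.6]
ledgeR [ 620. -259.   52.] [313.7 284.2]
jawL [ 429. -198.   77.] [250.1 271. ]
jawR [ 618. -211.   77.] [310.6 266.9]
railend [406.  -4. 344.] [231.5 168.6]
railmast [761. -28. 344.] [351.7 161.6]
tab-0.3 [ 510. -160.  165.] [274.2 242.4]
tab0.3 [ 531. -154.  169.] [280.8 239. ]
[[ 0.058 -0.998 -0.034]
 [ 0.864  0.067 -0.499]
 [ 0.5    0.     0.866]]
```

View pics/fit0.png

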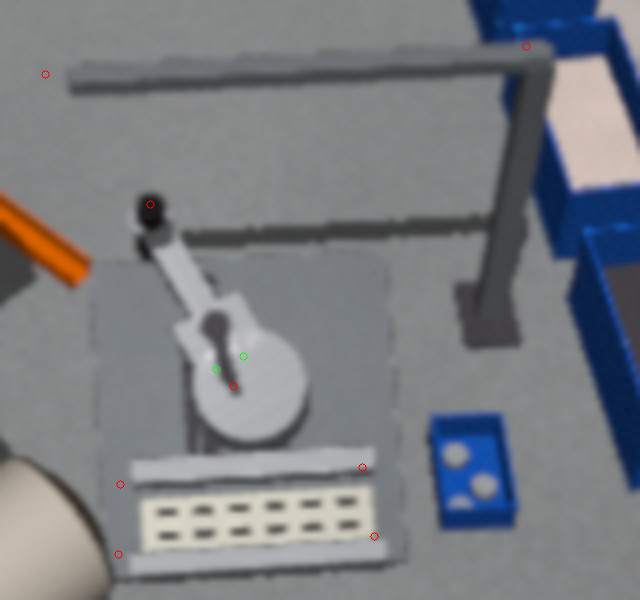

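The crop shows the post (255,518) clearly in the clamp and the biggest of its colour, but the fitted corners are off sideways by about 3 source px. I refine with picked pixels plus depth.

```bash
cat > fit2.py <<'E'
from fit import *
ci=arm.camera_info('side')
def pick(x,y): return np.array([x,y])/4+[220-.375,150-.375]
obs=[('b',[-62,95,24],(131,469)),('b',[-62,-95,24],(375,456)),('b',[-125,100,26],(131,557)),('b',[-125,-100,26],(388,545)),
 ('s',[127,131,344],(69,68)),('b',[0,0,52],(250,384)),('H',[150,0,113],(150,201))]
def model(v):
    o,S,B=frame(*v[:3]);A=o+[0,0,92];h=v[3];Q=np.array([[np.cos(h),-np.sin(h),0],[np.sin(h),np.cos(h),0],[0,0,1]])
    return np.array([o+S@np.array(p) if k=='s' else A+B@(Q@np.array(p) if k=='H' else np.array(p)) for k,p,_ in obs])
U=np.array([pick(*o[2]) for o in obs])
r=least_squares(lambda v:(proj(ci,model(v))-U).ravel(),[540,-130,1.5,.4],x_scale=[5,5,.05,.05],loss='soft_l1')
v=r.x;print(v.round(3));print((proj(ci,model(v))-U).round(1))
# depth check in side & scene: median signed residual per part
for c in ['side','scene']:
    P=cloud(c);o,S,B=frame(*v[:3]);b=(P-o-[0,0,92])@B
    s=(P-o)@S;h=v[3];H=b@np.array([[np.cos(h),-np.sin(h),0],[np.sin(h),np.cos(h),0],[0,0,1]])
    bed=b[(abs(b[:,0]-30)<60)&(abs(b[:,1])<110)&(abs(b[:,2])<15)];print(c,'bedZ',np.median(bed[:,2]))
    hd=b[(abs(b[:,2]-52)<7)&(np.hypot(b[:,0],b[:,1])<60)];print(' head',np.median(hd,axis=0).round(1),len(hd),(hd.min(0)+hd.max(0))/2)
    g=H[(H[:,2]>62)&(H[:,2]<125)&(np.hypot(H[:,0]-150,H[:,1])<25)];print(' grip',np.percentile(g,[2,50,98],axis=0).round(1).tolist(),len(g))
    ra=s[(abs(s[:,2]-335)<20)&(abs(s[:,0]-118)<30)&(abs(s[:,1])<200)];print(' rail',np.percentile(ra,[2,50,98],axis=0).round(0).tolist())
    t=b[(b[:,2]>25)&(b[:,2]<38)&(abs(b[:,0]+100)<28)&(abs(b[:,1])<120)];print(' post',np.percentile(t,[2,50,98],axis=0).round(0).tolist())
    j=b[(b[:,2]>15)&(b[:,2]<30)&(abs(b[:,0]+58)<18)&(abs(b[:,1])<120)];print(' jaw',np.percentile(j,[2,50,98],axis=0).round(0).tolist())
np.save('v.npy',v)
E
python3 fit2.py
```

```text
[ 5.38953e+02 -1.32154e+02  1.48200e+00  4.94000e-01]
[[ 0.4  0.6]
 [ 0.   0.9]
 [-0.3 -0.9]
 [-0.3 -1.1]
 [-1.  -1.2]
 [ 0.5  0.1]
 [ 0.6  1.7]]
side bedZ -1.2162891963650535
 head [ 4.4  3.  51. ] 623 [ 8.96184755  5.20689366 52.00566193]
 grip [[139.7, -11.3, 63.7], [149.0, 0.5, 110.5], [161.3, 10.3, 117.1]] 67
 rail [[108.0, -192.0, 327.0], [114.0, -34.0, 342.0], [130.0, 119.0, 348.0]]
 post [[-127.0, -86.0, 25.0], [-104.0, 0.0, 29.0], [-84.0, 84.0, 35.0]]
 jaw [[-69.0, -88.0, 17.0], [-60.0, 4.0, 24.0], [-45.0, 91.0, 29.0]]
scene bedZ 0.10852891776472498
 head [-10.9 -11.2  51.8] 78 [ 9.5446625  -3.43405557 49.97678034]
 grip [[143.9, -16.1, 63.4], [156.3, -9.2, 79.0], [164.9, 1.2, 94.8]] 56
 rail [[113.0, -194.0, 329.0], [126.0, -60.0, 344.0], [132.0, 118.0, 348.0]]
 post [[-124.0, -88.0, 25.0], [-98.0, -18.0, 30.0], [-78.0, 84.0, 32.0]]
 jaw [[-65.0, -93.0, 16.0], [-52.0, -51.0, 24.0], [-46.0, -0.0, 27.0]]
```

```bash
cat > go.py <<'E'
from fit import *
v=np.load('v.npy'); o,S,B=frame(*v[:3]); A=o+[0,0,92]
SGN=1
def pose(X,Y,Z,h,sgn=None):
    """tool z = -bedZ, tool y = sgn*tangent at handle angle h"""
    g=SGN if sgn is None else sgn
    t=np.array([-np.sin(h),np.cos(h),0])*g; z=np.array([0,0,-1.]); x=np.cross(t,z)
    return A+B@np.array([X,Y,Z]),R.from_matrix(B@np.stack([x,t,z],1))
def pol(r,off,Z,h,**k):  # r along the handle, off along +tangent
    return pose(r*np.cos(h)-off*np.sin(h),r*np.sin(h)+off*np.cos(h),Z,h,**k)
def rel(tgt,base=None):
    st=arm.read_state() if base is None else None
    p0,R0=(st['position'],R.from_quat(st['ee_rot'])) if base is None else base
    s=R0.inv().apply(tgt[0]-p0)/250; w=(R0.inv()*tgt[1]).as_rotvec()/np.pi
    return s.round(4).tolist(),w.round(4).tolist()
def inbed(p): return B.T@(p-A)
E
python3 - <<'E'
from go import *
st=arm.read_state();T=np.linalg.inv(np.r_[np.c_[R.from_quat(st['ee_rot']).as_matrix(),st['position']],[[0,0,0,1]]])@np.array(arm.camera_info('wrist')['extrinsics'])
print('cam in tool',T.round(2))
for s in(1,-1):
    t=pol(20,25,190,.49,sgn=s); print(s,t[0].round(),rel(t))
E
```

```text
cam in tool [[   0.     -0.96   -0.28   68.91]
 [   1.     -0.      0.      0.49]
 [  -0.     -0.28    0.96 -143.56]
 [   0.      0.      0.      1.  ]]
1 [ 500. -219.  259.] ([-1.6174, 1.0356, -0.1126], [-0.0613, -0.1764, -0.5117])
-1 [ 500. -219.  259.] ([-1.6174, 1.0356, -0.1126], [-0.1727, 0.0601, 0.4633])
```

Emit:
arm_command:
  rows:
    - [[-0.16, 0.1, -0.03], [-0.005, -0.015, -0.044]]
    - [[-0.32, 0.2, -0.06], [-0.01, -0.03, -0.088]]
    - [[-0.48, 0.3, -0.1], [-0.015, -0.045, -0.132]]
    - [[-0.64, 0.4, -0.1], [-0.02, -0.06, -0.176]]
    - [[-0.8, 0.5, -0.1], [-0.025, -0.075, -0.22]]
  grip: 0

```text
clock: 1.4
position: [349.3, -409.3, 257.2]
ee_rot: [-0.486, 0.865, 0.056, 0.109]
contact_force: [0.6, -0.4, 0.5]
gripper_width: 12.4
grasp_force: 0.0
```

```bash
python3 -c "
from go import *
print(rel(pol(20,25,190,.49)),arm.read_state()['joints'].round(2))"
```

```text
([-0.9366, -0.1159, 0.2257], [-0.0356, -0.1019, -0.2896]) [-0.71  0.27 -0.03 -0.25 -1.32  0.23]
```

Emit:
arm_command:
  rows:
    - [[-0.19, -0.02, 0.03], [-0.006, -0.016, -0.046]]
    - [[-0.38, -0.04, 0.07], [-0.012, -0.032, -0.092]]
    - [[-0.56, -0.07, 0.12], [-0.018, -0.05, -0.14]]
    - [[-0.75, -0.09, 0.17], [-0.025, -0.07, -0.19]]
    - [[-0.92, -0.11, 0.22], [-0.03, -0.09, -0.235]]

```text
clock: 1.9
position: [497.2, -222.3, 259.2]
ee_rot: [0.744, -0.623, -0.116, -0.211]
contact_force: [-0.1, -1.0, 0.1]
gripper_width: -0.0
grasp_force: 0.0
```

```bash
python3 -c "
from go import *
print(rel(pol(20,25,190,.49)),arm.read_state()['joints'].round(2))"
```

```text
([-0.0105, -0.0114, 0.0059], [-0.0099, -0.0176, -0.0675]) [-0.41  0.33  0.09 -0.48 -1.45  0.67]
```

Emit:
arm_command:
  rows:
    - [[-0.01, -0.01, 0.006], [-0.005, -0.009, -0.035]]
    - [[-0.01, -0.01, 0.006], [-0.01, -0.0175, -0.067]]
    - [[-0.01, -0.01, 0.006], [-0.01, -0.0175, -0.067]]
    - [[-0.01, -0.01, 0.006], [-0.01, -0.0175, -0.067]]

```text
clock: 2.3
position: [498.2, -221.0, 258.5]
ee_rot: [0.803, -0.538, -0.124, -0.226]
contact_force: [0.2, -0.2, 0.1]
gripper_width: 0.3
grasp_force: 0.0
```

```bash
cat > w.py <<'E'
from go import *
import sys
ci=arm.camera_info('wrist');im,d=arm.get_image('wrist');np.savez('wrist.npz',im=im,d=d,**{k:ci[k] for k in ci})
big=cv2.resize(im,(800,600),interpolation=cv2.INTER_CUBIC)
h=float(sys.argv[2]) if len(sys.argv)>2 else v[3]
Q=np.array([[np.cos(h),-np.sin(h),0],[np.sin(h),np.cos(h),0],[0,0,1]])
pts=[('axle52',[0,0,52]),('piv',Q@[52,0,52]),('g113',Q@[150,0,113]),('end',Q@[160,0,52])]
for s in (-.3,.3): pts.append((f'tab{s}',Q@[52-38*np.cos(s),-38*np.sin(s),92]))
for n,p in pts:
    u=proj(ci,A+B@np.array(p))[0];print(n,u.round(1));cv2.circle(big,tuple(int(x) for x in u*1.5625),5,(0,0,255),1)
cv2.imwrite(f'pics/{sys.argv[1]}.png',big)
for q in ['selector_tab','grip_post']:
    for r in arm.spot_in('wrist',q)[:2]:
        p=np.array(r['position']);i=p.round().astype(int);dd=d[i[1],i[0]];b=inbed(pt(ci,p,dd));print(q,p.round(1),round(r['score'],2),b.round(1) if dd>0 else None)
st=arm.read_state();print(st['clock'],inbed(st['position']).round(1))
E
python3 w.py w1
```

```text
axle52 [225.4 160.7]
piv [227.5 212.1]
g113 [226.5 336.3]
end [231.4 303.6]
tab-0.3 [235.3 187.5]
tab0.3 [208.5 187.9]
selector_tab [227.3 205.6] 0.85 [36.7 20.8 60.7]
grip_post [224.9 173.9] 0.75 [12.   5.3 51.2]
2.45 [  3.7  33.  190.7]
```

View pics/w1.png

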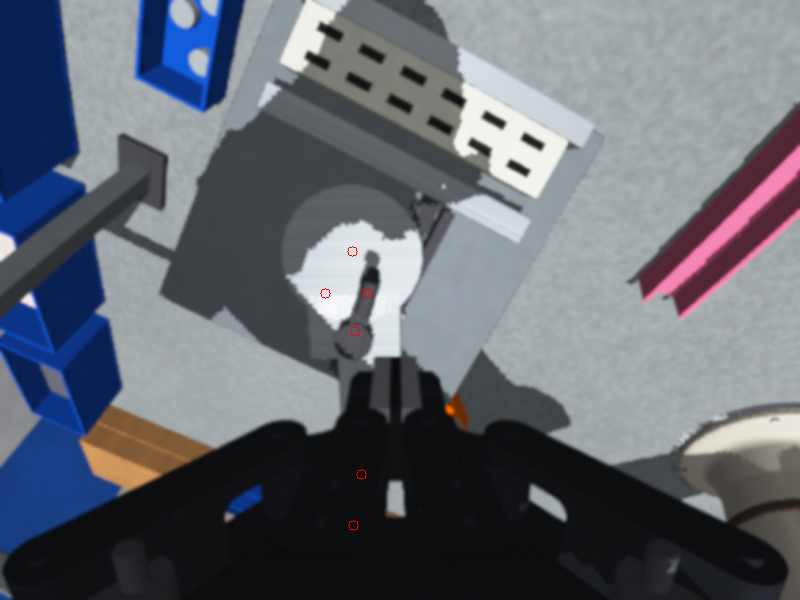

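The wrist picture shows the head circle centred at (352,254), lever pivot at (354,338) and tab at (370,275), on the +Y side. All are within about 2 mm of the fit. I descend shut fingers beside the tab.

```bash
python3 -c "
from go import *
ci=arm.camera_info('wrist');print(ci['fx'])
print(rel(pol(13,41,62,.49)));print(rel(pol(13,8,62,.49),pol(13,41,62,.49)))"
```

```text
299.3162696217595
([0.0224, 0.0543, 0.515], [-0.0001, -0.0008, -0.0031])
([0.0, -0.132, -0.0], [0.0, 0.0, 0.0])
```

Emit:
arm_command:
  rows:
    - [[0.02, 0.055, 0.1], [0, 0, -0.003]]
    - [[0.022, 0.055, 0.25], [0, -0.001, -0.003]]
    - [[0.022, 0.055, 0.4], [0, -0.001, -0.003]]
    - [[0.022, 0.055, 0.48], [0, -0.001, -0.003]]
    - [[0.022, 0.055, 0.515], [0, -0.001, -0.003]]

```text
clock: 2.95
position: [492.3, -164.7, 140.0]
ee_rot: [0.805, -0.533, -0.125, -0.228]
contact_force: [-0.1, -0.5, 0.5]
gripper_width: 0.1
grasp_force: 0.0
```

Emit:
arm_command:
  rows:
    - [[0, -0.01, 0], [0, 0, 0]]
    - [[0, -0.02, 0], [0, 0, 0]]
    - [[0, -0.03, 0], [0, 0, 0]]
    - [[0, -0.04, 0], [0, 0, 0]]
    - [[0, -0.04, 0], [0, 0, 0]]

```text
clock: 3.45
position: [503.0, -163.1, 144.5]
ee_rot: [0.806, -0.533, -0.123, -0.228]
contact_force: [-0.4, -0.4, 0.2]
gripper_width: 0.1
grasp_force: 0.3
```

```bash
python3 w.py w2; python3 -c "
from go import *
st=arm.read_state();print(B.T@st['contact_force'])"
```

```text
axle52 [199.2 212.3]
piv [204.1 293.7]
g113 [199.7 507.6]
end [213.1 418.1]
tab-0.3 [211.2 278. ]
tab0.3 [160.1 277.6]
selector_tab [209.9 251.3] 0.9 [ 3.4 12.5 80.1]
grip_post [195.9 203.6] 0.6 [-3.4 -3.7 51.2]
3.6 [-2.9 33.3 61.8]
[0.24970186 0.04939824 0.07983011]
```

View pics/w2.png

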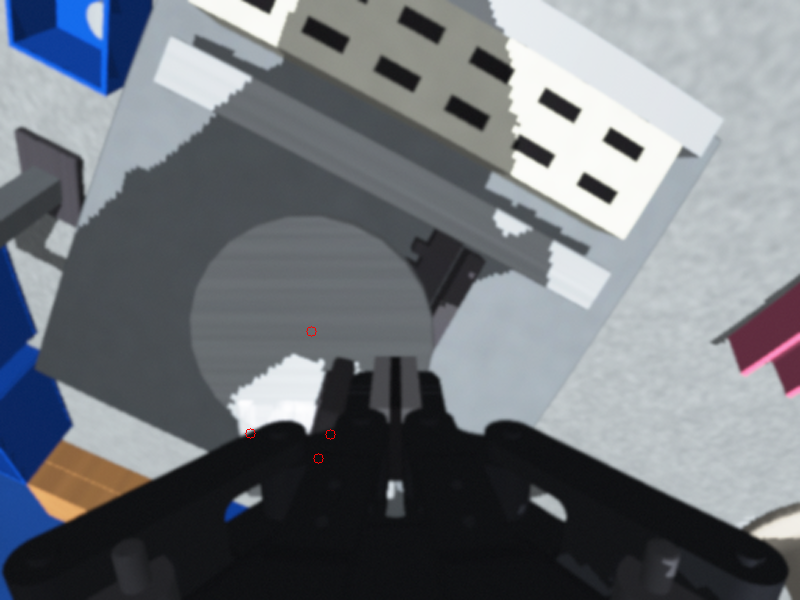

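The tab shows at (340,375) and the closed fingertips at (395,385), clear on its +Y side with about a 5 mm gap. Now I push.

Emit:
arm_command:
  rows:
    - [[0, -0.016, 0], [0, 0, 0]]
    - [[0, -0.032, 0], [0, 0, 0]]
    - [[0, -0.048, 0], [0, 0, 0]]
    - [[0, -0.06, 0], [0, 0, 0]]
    - [[0, -0.06, 0], [0, 0, 0]]

```text
clock: 4.1
position: [516.8, -157.4, 147.3]
ee_rot: [0.806, -0.532, -0.124, -0.228]
contact_force: [-0.7, -1.3, -0.4]
gripper_width: -0.1
grasp_force: 0.5
```

Emit:
arm_command:
  rows:
    - [[0, -0.01, 0], [0, 0, 0]]
    - [[0, -0.02, 0], [0, 0, 0]]
    - [[0, -0.02, 0], [0, 0, 0]]

```text
clock: 4.4
position: [521.1, -155.7, 148.5]
ee_rot: [0.806, -0.533, -0.124, -0.228]
contact_force: [-1.0, -1.1, -0.9]
gripper_width: 0.3
grasp_force: 0.9
```

```bash
python3 w.py w3; python3 -c "
from go import *
st=arm.read_state();print(B.T@st['contact_force'])"
```

```text
axle52 [235.5 212.1]
piv [237.3 294.1]
g113 [236.2 509.8]
end [240.4 418.9]
tab-0.3 [257.2 278.6]
tab0.3 [205.1 278.5]
selector_tab [210.1 252.1] 0.63 [12.  -4.9 82.1]
grip_post [229.7 201.2] 0.7 [-3.8 -5.5 51.1]
grip_post [214.9 253.5] 0.17 [10.9 -2.9 83.5]
4.55 [ 6.6 15.8 61.5]
[-1.0039521   0.49604584 -0.84359571]
```

View pics/w3.png

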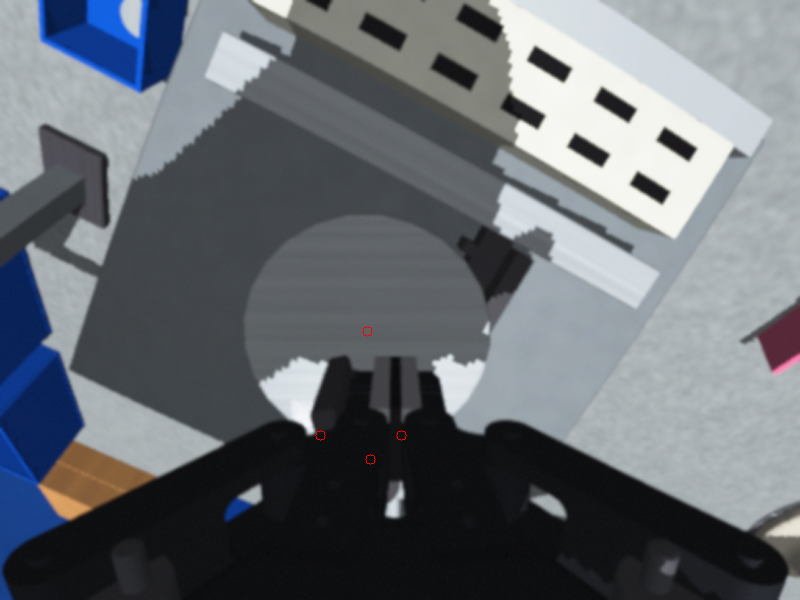

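The tab (335,390) has been carried past the handle's midline. I push on until the stop is felt.

Emit:
arm_command:
  rows:
    - [[0, -0.006, 0], [0, 0, 0]]
    - [[0, -0.012, 0], [0, 0, 0]]
    - [[0, -0.012, 0], [0, 0, 0]]

```text
clock: 4.85
position: [523.4, -154.6, 149.3]
ee_rot: [0.806, -0.532, -0.124, -0.228]
contact_force: [-3.1, -0.4, -0.7]
gripper_width: 0.2
grasp_force: 1.1
```

Emit:
arm_command:
  rows:
    - [[0, -0.006, 0], [0, 0, 0]]
    - [[0, -0.012, 0], [0, 0, 0]]
    - [[0, -0.012, 0], [0, 0, 0]]

```text
clock: 5.15
position: [524.2, -154.1, 149.4]
ee_rot: [0.806, -0.532, -0.126, -0.227]
contact_force: [-7.2, -2.5, -0.3]
gripper_width: -0.1
grasp_force: 3.4
```

```bash
python3 w.py w4; python3 -c "
from go import *
st=arm.read_state();print(B.T@st['contact_force'])"
```

```text
axle52 [241.8 211.6]
piv [243.2 293.6]
g113 [243.4 509.3]
end [245.5 418.4]
tab-0.3 [265.7 278. ]
tab0.3 [213.5 278.2]
selector_tab [211.3 255.3] 0.68 [14.  -7.1 84.1]
grip_post [237.  200.9] 0.65 [-3.7 -4.9 50.4]
5.3 [ 8.6 12.8 61.4]
[-2.80233876  6.14022865  0.59599642]
```

Emit:
arm_command:
  rows:
    - [[0, 0.02, 0], [0, 0, 0]]
    - [[0, 0.05, -0.01], [0, 0, 0]]
    - [[0, 0.06, -0.1], [0, 0, 0]]
    - [[0, 0.06, -0.25], [0, 0, 0]]
    - [[0, 0.06, -0.4], [0, 0, 0]]
  grip: 0

```text
clock: 5.8
position: [508.6, -209.3, 234.3]
ee_rot: [0.806, -0.533, -0.123, -0.228]
contact_force: [0.8, 0.4, -0.2]
gripper_width: -0.0
grasp_force: 0.0
```

```bash
python3 w.py w5; python3 -c "
from go import *
print(rel(pol(60,0,160,.49)),rel(pol(150,0,160,.49)), rel(pol(150,0,66,.49),pol(150,0,160,.49)))"
```

```text
axle52 [231.9 171.8]
piv [233.1 227.3]
g113 [231.4 364.4]
end [235.6 323.8]
tab-0.3 [243.6 203.7]
tab0.3 [213.9 203.7]
selector_tab [220.6 211.1] 0.75 [24.7  5.2 85.1]
grip_post [230.2 180.8] 0.56 [ 7.8  2.3 52.3]
5.95 [  2.2  22.  164.9]
([-0.1907, -0.0739, 0.0192], [-0.0017, -0.0014, 0.001]) ([-0.5507, -0.0751, 0.0176], [-0.0017, -0.0014, 0.001]) ([-0.0, -0.0, 0.376], [0.0, 0.0, 0.0])
```

View pics/w5.png

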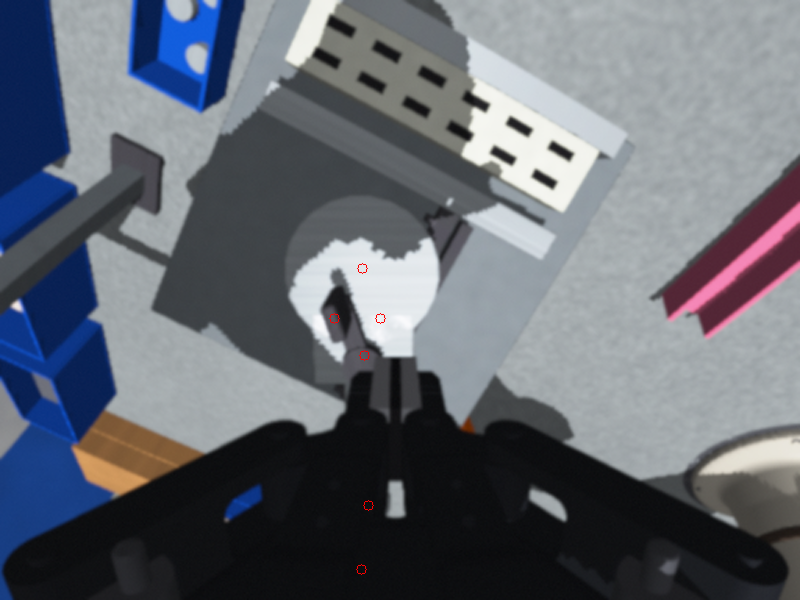

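The tab is now at (335,315), on the −Y side and matching the predicted +0.3 position. The jaw is unmoved. Next I go above the grip post with part-open fingers.

Emit:
arm_command:
  rows:
    - [[-0.14, -0.02, 0], [0, 0, 0]]
    - [[-0.28, -0.04, 0], [0, 0, 0]]
    - [[-0.42, -0.06, 0.017], [0, 0, 0]]
    - [[-0.55, -0.075, 0.017], [-0.0017, -0.0014, 0]]
    - [[-0.55, -0.075, 0.017], [-0.0017, -0.0014, 0]]
  grip: 0.5

```text
clock: 6.45
position: [470.0, -87.7, 296.8]
ee_rot: [0.807, -0.53, -0.125, -0.228]
contact_force: [0.7, -1.2, -0.2]
gripper_width: 42.9
grasp_force: 0.0
```

```bash
python3 w.py w6; python3 -c "
from go import *
st=arm.read_state();print(st['joints'].round(2),st['gripper_width'],rel(pol(150,0,160,.49)), rel(pol(150,0,66,.49)))"
```

```text
axle52 [255.3 -11. ]
piv [255.   61.6]
g113 [255.2 206.7]
end [254.4 194.2]
tab-0.3 [273.7  -7. ]
tab0.3 [237.9  -7.2]
selector_tab [244.2  51.4] 0.85 [44.2 14.5 60.5]
grip_post [254.  65.] 0.74 [49.4 25.7 61.9]
grip_post [240.1  60.1] 0.16 [51.2 14.8 60.8]
6.6 [131.9  72.  156.9]
[-0.21  0.18 -0.02 -0.52 -1.46  0.7 ] 42.666769534649816 ([0.0012, -0.0058, -0.0124], [0.0019, 0.002, 0.0003]) ([0.0036, -0.008, 0.3636], [0.0019, 0.002, 0.0003])
```

View pics/w6.png

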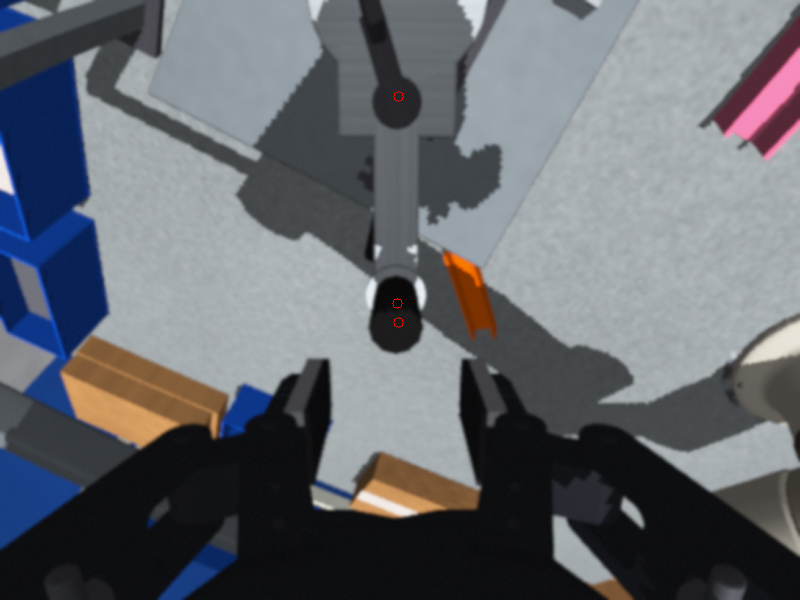

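The grip post top is at (396,326), within 2 mm of the prediction (399,323) and centred between the fingers. The handle lies straight along the tool axis. Descending.

Emit:
arm_command:
  rows:
    - [[0.003, -0.007, 0.1], [0.002, 0.002, 0]]
    - [[0.003, -0.007, 0.2], [0.002, 0.002, 0]]
    - [[0.003, -0.007, 0.28], [0.002, 0.002, 0]]
    - [[0.003, -0.007, 0.34], [0.002, 0.002, 0]]
    - [[0.003, -0.007, 0.355], [0.002, 0.002, 0]]
  grip: 0.5

```text
clock: 7.1
position: [474.7, -45.7, 215.0]
ee_rot: [0.805, -0.534, -0.125, -0.227]
contact_force: [-0.1, 0.5, -0.0]
gripper_width: 42.7
grasp_force: 0.0
```

Emit:
arm_command:
  rows:
    - [[0, 0, 0], [0, 0, 0]]
    - [[0, 0, 0], [0, 0, 0]]
    - [[0, 0, 0], [0, 0, 0]]
  grip: 0.36

```text
clock: 7.4
position: [476.1, -46.4, 218.4]
ee_rot: [0.806, -0.533, -0.122, -0.228]
contact_force: [0.0, 0.4, 0.8]
gripper_width: 30.8
grasp_force: 0.0
```

```bash
python3 -c "
from go import *
st=arm.read_state();b=inbed(st['position']);print(b.round(1),np.arctan2(b[1],b[0]),np.hypot(b[0],b[1]),st['gripper_width'],st['contact_force'],st['clock'])
P=lambda h:pol(150,0,68,h)
hs=[.49,.3,.1,-.1,-.3,-.5,-.6]
base=P(.49)
for h in (.45,.4,.35,.3,.25): print(h,rel(P(h),P(.49)))
for h in (-.6,-.55): print(h,rel(P(h),P(.49)))
"
```

```text
[132.3  70.2  69.6] 0.48783215773818295 149.79004757622693 30.794542356799077 [0.00264192 0.44137617 0.81543374] 7.4
0.45 ([0.0005, -0.024, 0.0], [0.0, -0.0, 0.0127])
0.4 ([0.0024, -0.0539, 0.0], [0.0, -0.0, 0.0286])
0.35 ([0.0059, -0.0837, 0.0], [0.0, -0.0, 0.0446])
0.3 ([0.0108, -0.1133, 0.0], [0.0, -0.0, 0.0605])
0.25 ([0.0172, -0.1426, 0.0], [0.0, -0.0, 0.0764])
-0.6 ([0.3225, -0.532, 0.0], [0.0, -0.0, 0.347])
-0.55 ([0.2963, -0.5174, 0.0], [0.0, -0.0, 0.331])
```

Emit:
arm_command:
  rows:
    - [[0.001, -0.03, 0], [0, 0, 0.016]]
    - [[0.003, -0.06, 0], [0, 0, 0.032]]
    - [[0.0067, -0.0897, 0], [0, 0, 0.0477]]
    - [[0.012, -0.119, 0], [0, 0, 0.0637]]
    - [[0.0172, -0.1426, 0], [0, 0, 0.0764]]

```text
clock: 7.9
position: [509.9, -38.0, 224.7]
ee_rot: [0.736, -0.626, -0.149, -0.211]
contact_force: [-0.7, -0.8, -1.6]
gripper_width: 30.6
grasp_force: 0.7
```

Emit:
arm_command:
  rows:
    - [[0.001, -0.03, 0], [0, 0, 0.016]]
    - [[0.003, -0.06, 0], [0, 0, 0.032]]
    - [[0.0067, -0.0897, 0], [0, 0, 0.0477]]
    - [[0.012, -0.119, 0], [0, 0, 0.0637]]
    - [[0.0172, -0.1426, 0], [0, 0, 0.0764]]

```text
clock: 8.4
position: [545.6, -37.1, 226.9]
ee_rot: [-0.655, 0.71, 0.174, 0.192]
contact_force: [-1.7, 0.3, -0.7]
gripper_width: 30.8
grasp_force: 0.6
```

```bash
cat > s.py <<'E'
from go import *
import sys
st=arm.read_state();b=inbed(st['position']);h=np.arctan2(b[1],b[0]);zt=B.T@R.from_quat(st['ee_rot']).as_matrix()
print(b.round(1),'h',round(h,3),'r',np.hypot(b[0],b[1]).round(1),'yawtool',np.arctan2(-zt[0,1],zt[1,1]).round(3),'z',zt[:,2].round(3))
f=B.T@st['contact_force'];print('f radial,tang,Z',(f[0]*np.cos(h)+f[1]*np.sin(h)).round(1),(-f[0]*np.sin(h)+f[1]*np.cos(h)).round(1),f[2].round(1),'j',st['joints'].round(2),st['clock'],st['gripper_width'])
for c in ['side']:
    im,d=arm.get_image(c);np.savez(f'{c}.npz',im=im,d=d);P=cloud(c);q=(P-A)@B
    for nm,X0 in(('jaw',-62),):
        j=q[(q[:,2]>20)&(q[:,2]<27)&(q[:,0]>-85)&(q[:,0]<-40)&(abs(q[:,1])<85)];print('jaw top X',np.percentile(j[:,0],[5,50,95]).round(1),len(j))
    if len(sys.argv)>1: cv2.imwrite(f'pics/{sys.argv[1]}.png',cv2.resize(im[150:300,220:380],None,fx=4,fy=4,interpolation=cv2.INTER_CUBIC))
E
python3 s.py
```

```text
[150.    1.8  69.2] h 0.012 r 150.0 yawtool 0.009 z [-0. -0. -1.]
f radial,tang,Z -0.2 1.7 -0.7 j [-0.09  0.31 -0.01 -0.55 -1.29  0.18] 8.4 30.83889888425021
jaw top X [-83.1 -61.  -52.6] 229
```

Force is 1.7 N, which is free-wheeling. Continue.

Emit:
arm_command:
  rows:
    - [[0.001, -0.03, 0], [0, 0, 0.016]]
    - [[0.003, -0.06, 0], [0, 0, 0.032]]
    - [[0.0067, -0.0897, 0], [0, 0, 0.0477]]
    - [[0.012, -0.119, 0], [0, 0, 0.0637]]
    - [[0.0172, -0.1426, 0], [0, 0, 0.0764]]

```text
clock: 8.95
position: [580.8, -43.6, 225.0]
ee_rot: [-0.566, 0.783, 0.195, 0.17]
contact_force: [-1.2, -0.2, -0.6]
gripper_width: 30.8
grasp_force: 0.6
```

Emit:
arm_command:
  rows:
    - [[0.001, -0.03, 0], [0, 0, 0.016]]
    - [[0.003, -0.06, 0], [0, 0, 0.032]]
    - [[0.0067, -0.0897, 0], [0, 0, 0.0477]]
    - [[0.012, -0.119, 0], [0, 0, 0.0637]]
    - [[0.0172, -0.1426, 0], [0, 0, 0.0764]]

```text
clock: 9.45
position: [613.7, -57.3, 218.9]
ee_rot: [-0.468, 0.845, 0.214, 0.145]
contact_force: [-0.7, 0.1, -1.0]
gripper_width: 31.0
grasp_force: 0.4
```

Emit:
arm_command:
  rows:
    - [[0.001, -0.03, 0], [0, 0, 0.016]]
    - [[0.003, -0.06, 0], [0, 0, 0.032]]
    - [[0.0042, -0.071, 0], [0, 0, 0.038]]
    - [[0.0042, -0.071, 0], [0, 0, 0.038]]

```text
clock: 9.85
position: [628.5, -66.3, 214.3]
ee_rot: [-0.417, 0.871, 0.222, 0.133]
contact_force: [0.0, 0.5, -0.2]
gripper_width: 30.7
grasp_force: 0.0
```

```bash
python3 s.py
```

```text
[124.8 -83.4  69.1] h -0.589 r 150.1 yawtool -0.588 z [-0.    -0.001 -1.   ]
f radial,tang,Z 0.3 0.2 -0.4 j [-0.12  0.46  0.19 -0.54 -1.35 -0.42] 9.85 30.6898584046358
jaw top X [-83.4 -61.2 -52.6] 228
```

Emit:
arm_command:
  rows:
    - [[0.001, -0.012, 0], [0, 0, 0.006]]
    - [[0.001, -0.021, 0], [0, 0, 0.011]]
    - [[0.001, -0.021, 0], [0, 0, 0.011]]

```text
clock: 10.2
position: [631.8, -68.8, 213.1]
ee_rot: [-0.402, 0.878, 0.225, 0.128]
contact_force: [-1.6, 0.1, 3.2]
gripper_width: 30.8
grasp_force: 1.5
```

```bash
python3 s.py f1
```

```text
[122.3 -86.9  69.2] h -0.618 r 150.0 yawtool -0.623 z [ 0.  0. -1.]
f radial,tang,Z 0.4 2.2 2.8 j [-0.13  0.47  0.2  -0.54 -1.35 -0.45] 10.2 30.75456510889265
jaw top X [-83.  -61.3 -52.3] 238
```

Emit:
arm_command:
  rows:
    - [[0.001, 0.03, 0], [0, 0, -0.016]]
    - [[0.003, 0.06, 0], [0, 0, -0.032]]
    - [[0.0067, 0.0897, 0], [0, 0, -0.0477]]
    - [[0.012, 0.119, 0], [0, 0, -0.0637]]
    - [[0.0172, 0.1426, 0], [0, 0, -0.0764]]

```text
clock: 10.75
position: [603.5, -51.7, 221.0]
ee_rot: [-0.505, 0.824, 0.206, 0.156]
contact_force: [2.8, -0.7, -1.5]
gripper_width: 30.7
grasp_force: 1.6
```

Emit:
arm_command:
  rows:
    - [[0.001, 0.03, 0], [0, 0, -0.016]]
    - [[0.003, 0.06, 0], [0, 0, -0.032]]
    - [[0.0067, 0.0897, 0], [0, 0, -0.0477]]

```text
clock: 11.05
position: [583.0, -43.7, 224.7]
ee_rot: [-0.565, 0.783, 0.193, 0.171]
contact_force: [3.4, 0.8, -1.2]
gripper_width: 30.6
grasp_force: 1.6
```

```bash
python3 s.py
```

```text
[146. -36.  69.] h -0.242 r 150.4 yawtool -0.23 z [-0.001 -0.005 -1.   ]
f radial,tang,Z 1.1 -3.1 -1.6 j [-0.1   0.37  0.07 -0.54 -1.31 -0.07] 11.05 30.625477108196833
jaw top X [-82.6 -65.6 -56.4] 238
```

Emit:
arm_command:
  rows:
    - [[0.001, 0.03, 0], [0, 0, -0.016]]
    - [[0.003, 0.06, 0], [0, 0, -0.032]]
    - [[0.0067, 0.0897, 0], [0, 0, -0.0477]]
    - [[0.012, 0.119, 0], [0, 0, -0.0637]]

```text
clock: 11.5
position: [553.9, -37.6, 227.1]
ee_rot: [-0.641, 0.723, 0.176, 0.19]
contact_force: [3.0, -0.0, 0.2]
gripper_width: 30.8
grasp_force: 1.5
```

```bash
python3 s.py
```

```text
[150.3  -6.5  69.3] h -0.043 r 150.4 yawtool -0.031 z [-0.001 -0.005 -1.   ]
f radial,tang,Z 0.4 -3.0 0.0 j [-0.09  0.32  0.   -0.55 -1.29  0.13] 11.5 30.808001605535214
jaw top X [-80.4 -70.8 -61.8] 237
```

Emit:
arm_command:
  rows:
    - [[0.001, 0.03, 0], [0, 0, -0.016]]
    - [[0.003, 0.06, 0], [0, 0, -0.032]]
    - [[0.004, 0.075, 0], [0, 0, -0.04]]

```text
clock: 11.85
position: [534.1, -36.3, 226.9]
ee_rot: [0.684, -0.682, -0.164, -0.2]
contact_force: [2.4, -0.5, 1.2]
gripper_width: 30.6
grasp_force: 1.2
```

Emit:
arm_command:
  rows:
    - [[0, 0.015, 0], [0, 0, -0.008]]
    - [[0.001, 0.03, 0], [0, 0, -0.016]]
    - [[0.001, 0.03, 0], [0, 0, -0.016]]

```text
clock: 12.15
position: [526.8, -36.4, 226.5]
ee_rot: [0.701, -0.664, -0.159, -0.204]
contact_force: [4.8, 0.9, 2.4]
gripper_width: 30.8
grasp_force: 2.1
```

```bash
python3 s.py
```

```text
[148.9  20.6  69.3] h 0.138 r 150.3 yawtool 0.144 z [-0.    -0.003 -1.   ]
f radial,tang,Z 1.7 -5.0 1.5 j [-0.09  0.28 -0.06 -0.55 -1.28  0.32] 12.15 30.78957059388098
jaw top X [-83.6 -74.5 -65.5] 243
```

Force is rising as the jaw meets the post. Small steps now.

Emit:
arm_command:
  rows:
    - [[0, 0.01, 0], [0, 0, -0.005]]
    - [[0, 0.02, 0], [0, 0, -0.01]]
    - [[0, 0.02, 0], [0, 0, -0.01]]

```text
clock: 12.5
position: [522.9, -36.6, 226.2]
ee_rot: [0.711, -0.653, -0.155, -0.207]
contact_force: [7.0, -0.0, 2.1]
gripper_width: 30.7
grasp_force: 3.4
```

```bash
python3 s.py
```

```text
[148.3  24.5  69.3] h 0.164 r 150.3 yawtool 0.175 z [-0.    -0.005 -1.   ]
f radial,tang,Z 0.4 -7.1 1.5 j [-0.09  0.28 -0.07 -0.55 -1.27  0.36] 12.5 30.694009619797765
jaw top X [-83.2 -74.2 -65.8] 221
```

Emit:
arm_command:
  rows:
    - [[0, 0.015, 0], [0, 0, -0.008]]
    - [[0.001, 0.03, 0], [0, 0, -0.016]]
    - [[0.001, 0.04, 0], [0, 0, -0.02]]
    - [[0.001, 0.04, 0], [0, 0, -0.02]]

```text
clock: 12.95
position: [515.6, -37.2, 225.5]
ee_rot: [0.731, -0.631, -0.146, -0.214]
contact_force: [13.2, 1.1, -1.2]
gripper_width: 30.8
grasp_force: 6.4
```

```bash
python3 s.py
```

```text
[146.9  31.6  69.4] h 0.212 r 150.2 yawtool 0.239 z [-0.    -0.011 -1.   ]
f radial,tang,Z -1.4 -13.0 -2.2 j [-0.1   0.26 -0.09 -0.55 -1.26  0.43] 12.95 30.814395632381547
jaw top X [-83.3 -74.4 -65.7] 239
```

Emit:
arm_command:
  rows:
    - [[0, 0.015, 0], [0, 0, -0.004]]
    - [[0.001, 0.03, 0], [0, 0, -0.008]]
    - [[0.001, 0.04, 0], [0, 0, -0.012]]
    - [[0.001, 0.04, 0], [0, 0, -0.012]]

```text
clock: 13.4
position: [508.7, -37.9, 224.8]
ee_rot: [0.743, -0.617, -0.14, -0.219]
contact_force: [19.9, 5.5, -2.2]
gripper_width: 30.8
grasp_force: 9.7
```

```bash
python3 s.py
```

```text
[145.4  38.5  69.3] h 0.259 r 150.4 yawtool 0.278 z [ 0.001 -0.018 -1.   ]
f radial,tang,Z 0.1 -20.0 -5.5 j [-0.1   0.25 -0.1  -0.56 -1.25  0.47] 13.4 30.840333360154542
jaw top X [-83.3 -74.4 -65.8] 232
```

Held at 20 N. I release by opening the fingers, then lift.

Emit:
arm_command:
  rows:
    - [[0, 0, 0], [0, 0, 0]]
    - [[0, 0, 0], [0, 0, 0]]
    - [[0, 0, 0], [0, 0, 0]]
    - [[0, 0, 0], [0, 0, 0]]
  grip: 0.65

```text
clock: 13.85
position: [504.1, -37.8, 222.5]
ee_rot: [0.743, -0.617, -0.145, -0.215]
contact_force: [11.2, 3.2, -5.3]
gripper_width: 55.3
grasp_force: 5.7
```

```bash
python3 s.py; python3 w.py w7 0.25
```

```text
[143.9  43.1  67.6] h 0.291 r 150.2 yawtool 0.274 z [ 0.001 -0.006 -1.   ]
f radial,tang,Z -2.2 -10.7 -6.7 j [-0.1   0.25 -0.11 -0.55 -1.26  0.47] 13.85 55.29204639383353
jaw top X [-83.3 -74.7 -65.9] 233
axle52 [250.3 -72.1]
piv [247.8  44.1]
g113 [239.  293.2]
end [244.  245.1]
tab-0.3 [280.1 -85.7]
tab0.3 [215.2 -86.9]
selector_tab [234.8  39.5] 0.7 [51.5  7.1 60.4]
grip_post [232.7  96.4] 0.87 [76.5 12.2 52.6]
grip_post [238.2 316.3] 0.73 [ 516.4  110.9 -337.8]
14.05 [143.9  43.   67.6]
```

View pics/w7.png

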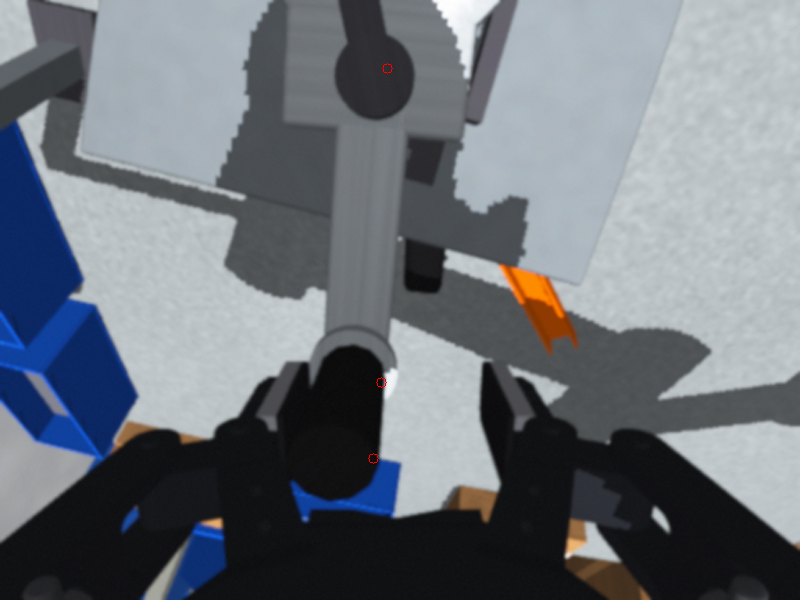

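The grip post (335,460) still rests on the left, −Y finger, and the handle springs back a little with it. I ease off towards −Y.

Emit:
arm_command:
  rows:
    - [[0, -0.008, 0], [0, 0, 0]]
    - [[0, -0.016, 0], [0, 0, 0]]
    - [[0, -0.024, 0], [0, 0, 0]]
    - [[0, -0.032, 0], [0, 0, 0]]
    - [[0, -0.032, 0], [0, 0, 0]]

```text
clock: 14.55
position: [510.2, -37.6, 223.4]
ee_rot: [0.743, -0.617, -0.146, -0.213]
contact_force: [7.5, -0.1, -3.2]
gripper_width: 55.6
grasp_force: 3.2
```

```bash
python3 s.py f2
```

```text
[145.1  37.1  68. ] h 0.25 r 149.7 yawtool 0.274 z [-0.001 -0.002 -1.   ]
f radial,tang,Z -2.9 -7.0 -3.1 j [-0.1   0.26 -0.09 -0.55 -1.27  0.46] 14.55 55.6033663384426
jaw top X [-83.2 -74.8 -66. ] 237
```

Emit:
arm_command:
  rows:
    - [[0, -0.01, 0], [0, 0, 0]]
    - [[0, -0.02, 0], [0, 0, 0]]
    - [[0, -0.03, 0], [0, 0, 0]]
    - [[0, -0.04, 0], [0, 0, 0]]
    - [[0, -0.04, 0], [0, 0, 0]]

```text
clock: 15.1
position: [518.3, -35.8, 225.5]
ee_rot: [0.744, -0.617, -0.147, -0.213]
contact_force: [-0.6, 0.9, -0.8]
gripper_width: 55.5
grasp_force: 0.0
```

```bash
python3 s.py f3; python3 w.py w8 0.12
```

```text
[148.3  29.1  68.5] h 0.194 r 151.1 yawtool 0.275 z [ 0.     0.001 -1.   ]
f radial,tang,Z 0.5 0.6 -1.1 j [-0.09  0.27 -0.07 -0.55 -1.28  0.46] 15.1 55.48531729553615
jaw top X [-82.9 -74.  -65.1] 229
axle52 [281.5 -71.9]
piv [263.7  42.2]
g113 [227.3 286.9]
end [233.4 240.7]
tab-0.3 [316.  -80.6]
tab0.3 [252.6 -92.1]
selector_tab [260.1  42.3] 0.74 [53.7  4.8 60.4]
grip_post [244.8  93.6] 0.91 [77.9  3.8 51.4]
15.3 [148.3  28.9  68.8]
```

View pics/w8.png

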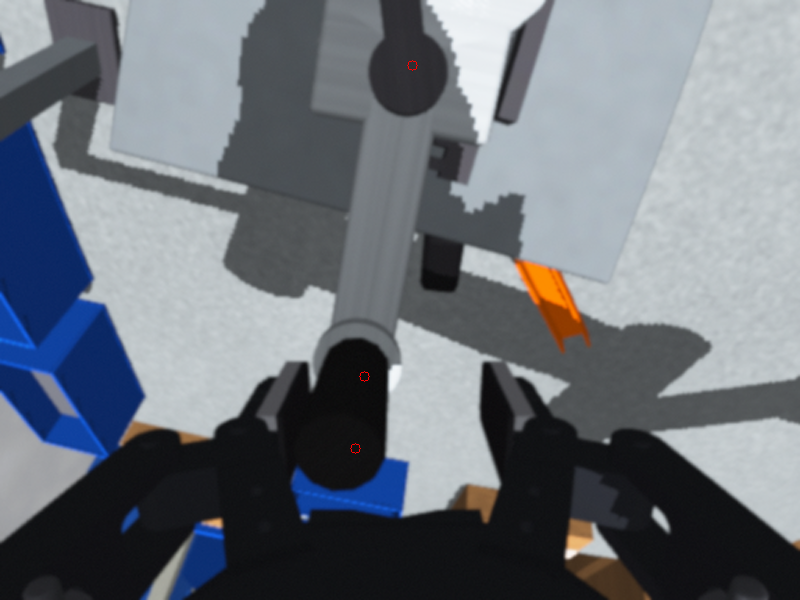

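The grip post (340,440) is free between the fingers (contact force about 0), with the handle resting near +0.11 and the jaw still closed. I centre, lift straight off and check.

Emit:
arm_command:
  rows:
    - [[0, -0.015, 0], [0, 0, 0]]
    - [[0, -0.03, -0.01], [0, 0, 0]]
    - [[0, -0.03, -0.1], [0, 0, 0]]
    - [[0, -0.03, -0.25], [0, 0, 0]]
    - [[0, -0.03, -0.4], [0, 0, 0]]

```text
clock: 15.8
position: [521.6, -85.1, 314.3]
ee_rot: [0.744, -0.617, -0.147, -0.213]
contact_force: [0.8, 0.2, 0.7]
gripper_width: 55.7
grasp_force: 0.0
```

Emit:
arm_command:
  rows:
    - [[0.15, 0, -0.1], [0, 0, 0]]
    - [[0.3, 0, -0.2], [0, 0, 0]]
    - [[0.5, 0, -0.2], [0, 0, 0]]
    - [[0.5, 0, -0.2], [0, 0, 0]]

```text
clock: 16.2
position: [544.0, -220.2, 291.5]
ee_rot: [0.741, -0.619, -0.15, -0.212]
contact_force: [-1.1, 0.9, -1.3]
gripper_width: 55.6
grasp_force: 0.0
```

```bash
python3 w.py w9 0.11; python3 - <<'E'
from go import *
P_=np.load('wrist.npz');d=P_['d'];ci={k:P_[k] for k in('fx','fy','cx','cy','k1','extrinsics')}
vv,uu=np.nonzero(d>0);K=np.array([[ci['fx'],0,ci['cx']],[0,ci['fy'],ci['cy']],[0,0,1.]])
n=cv2.undistortPoints(np.stack([uu,vv],1).astype(float)[:,None],K,np.array([ci['k1'],0,0,0.]))[:,0];D=d[vv,uu];T=ci['extrinsics']
b=((np.c_[n*D[:,None],D]@T[:3,:3].T+T[:3,3])-A)@B
for nm,lo,hi,xr in(('jaw',21,26,(-95,-40)),('post',28,33,(-130,-70)),('ledge',24,27.5,(-150,-115))):
    q=b[(b[:,2]>lo)&(b[:,2]<hi)&(b[:,0]>xr[0])&(b[:,0]<xr[1])&(abs(b[:,1])<70)];print(nm,np.percentile(q[:,0],[2,50,98]).round(1) if len(q) else 0,len(q))
print(arm.read_state()['contact_force'])
E
```

```text
axle52 [271.7 153.5]
piv [263.3 200.8]
g113 [248.9 313.2]
end [248.1 286.1]
tab-0.3 [283.5 179.1]
tab0.3 [259.4 175.4]
grip_post [260.2 179.4] 0.81 [20.3 -7.7 92.1]
16.35 [ 29.8 -12.7 218.8]
jaw [-81.2 -72.2 -63.3] 2018
post [-120.1 -101.3  -81.7] 5227
ledge [-137.1 -129.7 -122.1] 1976
[0.22374968 0.02398283 0.04133365]
```

View pics/w9.png

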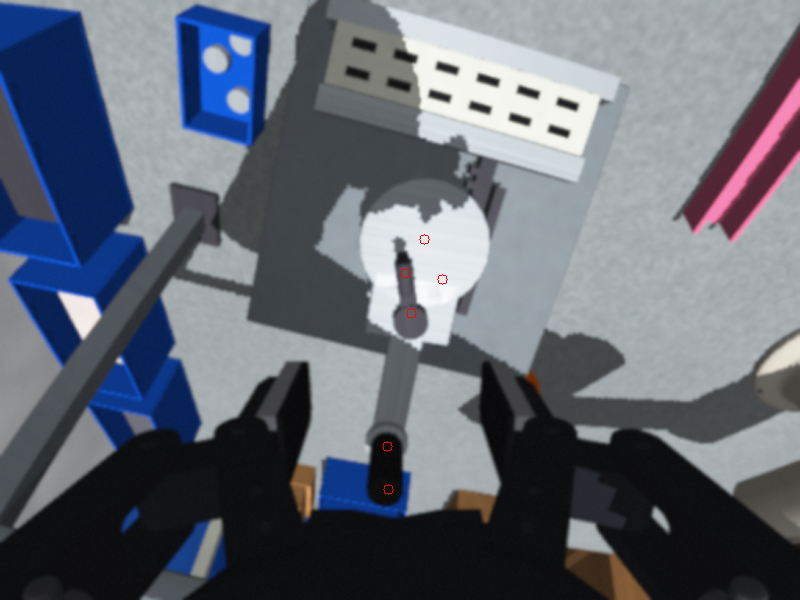

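The final picture shows the ledge, post (465,85) and jaw (450,135) face to face with no gap. The tab (403,255) is on the −Y side, the handle is free, and nothing touches the robot. Handing in.

```bash
python3 -c "
from bench import arm
print(arm.job_done())"
```

```text
the job is handed in; nothing more can be done
None
```

I flipped the lever fully over, swung the handle clockwise to about -0.6 (it free-wheeled at about 2 N, jaw still), then pulled it anticlockwise to 20 N until post, jaw and ledge met with no gap, and handed in with the robot touching nothing; on release the handle sprang back to about +0.11 rad, the jaw stayed closed, and I did not test the grip any further.

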